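# Turn the row of feed pots round

### The arm

A 6-joint arm with a two-finger parallel gripper is mounted at the origin on the work surface. World frame = base frame: x ahead of the robot, y to its left, z up, the work surface at z = 0. Lengths are in m, angles in rad, forces in N, time in s.
With the tool pointing down it reaches from about 0.325 to 0.9 m from the base axis. Payload 6.1 kg.
Tool frame: the origin (TCP) lies midway between the tips of the shut fingers; the grasp point (between the pads) lies 19 mm behind it; y points along the fingers, z is the direction in which the jaws open and shut, and the axes are right-handed (so a half turn about y gives the same grasp; the last joint's range is limited). The gripper opens to 87 mm and grips with 3 to 60 N. Pads are 19 mm wide; open, the fingers measure 117 mm over their backs; the gripper's body (75 mm by 190 mm) begins 51 mm behind the grasp point.
Start: joints at [-1.443, 0.22, 1.526, -0, 1.395, -0.126], TCP at [0.157, -0.605, 0.223] pointing down, gripper open.
Joint ranges: [-2.98, 2.98], [-0.91, 2.08], [0.09, 2.57], [-1.24, 4.39], [0.2, 2.65], [-2.68, 2.68]. Speed limits (rad/s): [2.57, 2.57, 3.01, 3.14, 3.14, 3.14].

### API

Orientations are given as a unit quaternion [x, y, z, w].
In Python, from bench import robot gives the robot as it stands.
- The arm moves only by the tool send_rows, never from a script. Its argument "series" is one flat list of numbers, 5 for each row, row after row: the closure, from -1 (fully open) to 1 (shut), then the shift along the world's x, y, z in m, then the turn about the world's z in degrees. A call has exactly 8 rows; each row is the pose to reach, as a shift and turn from the pose measured when the call began; what a row does not reach only later rows make up. A row lasts 1/12 s, in which the tool goes at most 41.7 mm and 7.16 degrees, less where a joint would pass 70% of its speed; a pose out of reach is approached as far as the arm can. A call with a gripper value outside its range is refused whole. The fingers move at their own pace and stop on an object; "newtons" is the grip in N (left out, the last holds). Time passes only in rows, so rows that repeat a pose let the fingers close, or fill a call up. It gives the time, the measured TCP pose, the force and the opening at its end, in the units of the state.
- robot.observe(): the state, without advancing time (a new reading comes with each control period).
- robot.read_camera(name): name is "side" or "top"; returns a dict with "color" (384x512x3 uint8, blue, green, red), "fx", "fy", "cx", "cy" (pixels), "k1" (the pictures are not rectified: a ray, as slopes to the right and down, at radius r is drawn at 1 + k1 r^2 times it, then the intrinsics apply), "view" (4x4, takes a point from world to camera coordinates). Camera axes: x right, y down, z forward; pixel columns grow to the right and rows downward; lengths in m; the calibration is good to about 2 mm. A picture is of the moment at which its call begins. There is no depth.
- robot.job_done(): hands the job in, once; it reports no verdict.
The state is a dict: "time": time; "joint_positions": joint angles; "qd": joint speeds; "joint_torque": joint torques, N m; "eef_pos": TCP position; "tcp_rot": TCP orientation; "ft_force": force on the tool from outside, world axes, zero at the start; "torque": the same for the moment, N m; "gripper_width": finger opening in m.
Only numpy, scipy, OpenCV 4.12 (cv2) and the standard library are available. Lean on these libraries where they do the work, as an engineer would, in place of code of your own. Each camera call takes 0.05 s, during which the arm holds its last target. There are 200 camera calls.

### The job

Tonight's feeding runs the other way along the tank, so move the four feed pots (round tin, pellet dispenser, square tub, six-sided jar) from the brown wooden stand to the empty white rack, one upright in the middle of each bay, in the reverse order: seen from the robot, the pot that was at the left end of the stand goes in the right-hand bay, the second from the left in the second bay from the right, and so on. Set each pot down rather than dropping it, do not tip any over, and leave the little glass dish between the racks where it is.

Things in the scene. Friction and masses are not known exactly. Their poses are not given: they have to be found in the camera images.
- tin_mid (a point): Capped round aluminium tin, 52 mm diameter, 46 mm high, about 0.1 kg. This point is at its centre, half-way up; z is up when it stands. Starts on its own cork pad, up to 4 mm off the pad's middle in x and y.
- dispenser_mid (a point): Pellet dispenser: round translucent green plastic body, 42 mm diameter for the lower 58 mm, with a narrower cap and a white press button on top (22 mm wide), 70 mm high in all, about 0.09 kg. This point is at its centre, half-way up; z is up when it stands. Starts on its own cork pad, up to 4 mm off the pad's middle in x and y.
- tub_mid (a point): Square white plastic tub with a grey lid, 46 x 46 mm, 56 mm high, about 0.1 kg. This point is at its centre, half-way up; z is up when it stands. Its flat sides face its own x and y axes, turned within 0.12 rad of its pad's. Starts on its own cork pad, up to 4 mm off the pad's middle in x and y.
- jar_mid (a point): Six-sided clear glass jar, 46 mm across flats, 53 mm across corners, up to 48 mm height; dark round metal cap 42 mm wide above; 62 mm high in all, about 0.15 kg. This point is at its centre, half-way up; z is up when it stands. Two flats face its x axis (within 0.12 rad of its pad's): take it by these. Starts on its own cork pad, up to 4 mm off the pad's middle in x and y.
- pad_tin: Round cork pad, 64 mm diameter, under the tin. 4 mm thick, fixed on the brown wooden stand; stays when its pot has gone. Origin at the middle of its underside, 10 mm above the shelf. The four pads form a straight row 75 mm apart, in a new order at each start; y axis along the row to its left end (seen from the robot), x axis away from the robot.
- pad_dispenser: Round cork pad, 54 mm diameter, under the dispenser. 4 mm thick, fixed on the brown wooden stand; stays when its pot has gone. Origin at the middle of its underside, 10 mm above the shelf. The four pads form a straight row 75 mm apart, in a new order at each start; y axis along the row to its left end (seen from the robot), x axis away from the robot.
- pad_tub: Square cork pad, 58 mm, under the tub. 4 mm thick, fixed on the brown wooden stand; stays when its pot has gone. Origin at the middle of its underside, 10 mm above the shelf. The four pads form a straight row 75 mm apart, in a new order at each start; y axis along the row to its left end (seen from the robot), x axis away from the robot.
- pad_jar: Six-sided cork pad, 58 mm across the flats, under the jar. 4 mm thick, fixed on the brown wooden stand; stays when its pot has gone. Origin at the middle of its underside, 10 mm above the shelf. The four pads form a straight row 75 mm apart, in a new order at each start; y axis along the row to its left end (seen from the robot), x axis away from the robot.
- rack: White fixed rack beside the stand, on either side: base 90 (x) x 304 (y) x 10 mm, origin under its middle, on the shelf; y axis to its left end (seen from the robot). Five cross walls 4 mm thick, tops at z = 26 mm, part it into four bays 71 mm wide, open front and back; bay centres y = +112.5, +37.5, -37.5, -112.5 mm, floor z = 10 mm. Stand: same base, such walls only at its two ends.
- dish: Small round glass dish, 56 mm diameter, 24 mm high, loose, standing between the inner ends of stand and rack. Origin at the middle of its underside. Not to be moved.
Not all that is in view belongs to the job. What is shaped like the part that bears tub_mid but blue is not meant.

How it is judged:
By the outcome, as a careful person would: the job done as asked, in the order asked, and still so for the second after the job is handed in, with the robot touching nothing.
It also fails if it takes over 125 s, if anything falls off the work surface, if the arm or the gripper's body presses on something with over 40 N, if the wrist force passes 120 N, or if a joint passes its speed limit or range.

## Working session

There is one attempt and no reset: what is moved stays moved. The work goes in short steps, Python scripts to look and compute and a tool call to move; the robot and the scene stay as the last step left them, time stands still between calls to the robot, and variables do not carry over. Pictures are saved under pics/ and viewed, about 12 in all and at most 16, crops included, and the job is handed in when it is done.

Besides the shell and the picture viewer there is one more tool, called after "Emit:" as name(argument=value, ...), one argument or row to a line, values as JSON. send_rows: Moves the arm, as the interface text tells. Its arguments: {"type":"object","properties":{"series":{"type":"array","items":{"type":"number"}},"newtons":{"type":"number"}},"required":["series"]}

```bash
mkdir -p pics; ls
python3 - <<'E'
from bench import robot
import cv2,numpy as np
s=robot.observe()
for k,v in s.items(): print(k,np.round(v,3))
for n in("side","top"):
    c=robot.read_camera(n); cv2.imwrite(f"pics/{n}0.png",c["color"])
    print(n,[c[k] for k in("fx","fy","cx","cy","k1")]); print(np.round(c["view"],4).tolist())
a=cv2.imread("pics/side0.png");b=cv2.imread("pics/top0.png")
E
```

```text
pics
time 0.0
joint_positions [-1.443  0.221  1.528 -0.     1.395 -0.126]
qd [ 0.001 -0.002 -0.001 -0.001  0.001  0.   ]
joint_torque [-1.0000e-03 -4.9461e+01 -3.8737e+01  7.0000e-02  5.7000e-02 -0.0000e+00]
eef_pos [ 0.157 -0.604  0.221]
tcp_rot [-0.089  0.702 -0.701  0.089]
ft_force [-0.3   -0.191 -0.025]
torque [-0.022 -0.04  -0.033]
gripper_width 0.087
side [355.4631697062339, 355.4631697062339, 257.04145934927845, 196.53868867098709, -0.07133564103282806]
[[-0.935, -0.3547, -0.0037, 0.4614], [-0.1773, 0.4763, -0.8612, 0.1567], [0.3072, -0.8046, -0.5082, 0.7758], [0.0, 0.0, 0.0, 1.0]]
top [439.69879716869764, 439.69879716869764, 254.69468877165016, 189.3745286466462, 0.04579231657016989]
[[-0.0184, -0.9998, 0.0061, 0.0093], [-0.9872, 0.0172, -0.1584, 0.5181], [0.1582, -0.0089, -0.9874, 1.003], [0.0, 0.0, 0.0, 1.0]]
```

View pics/side0.png

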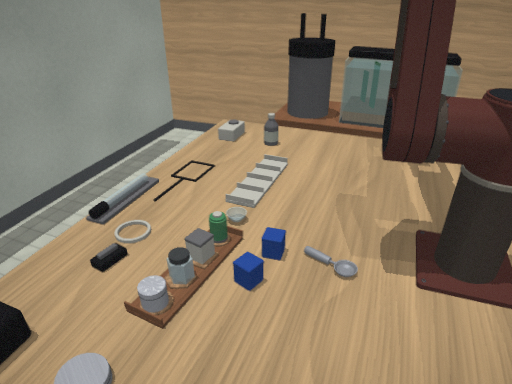

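View pics/top0.png

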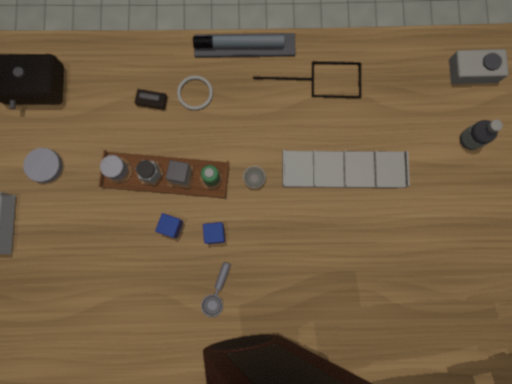

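The top view shows, left to right on the stand, tin (113,168), jar (148,172), tub (179,174) and dispenser (210,175). The dish is at (254,178) and the rack spans (283..408, 150..188).

Possible confusions:
- The tub could be taken for the blue blocks at (169,226) and (214,233).
- The tin could be taken for the grey disc at (42,165).
- The dispenser could be taken for the bottle at (480,133).

I choose the four pots on the brown stand and check them in a close crop.

Run:
```python
import cv2
b=cv2.imread("pics/top0.png"); a=cv2.imread("pics/side0.png")
cv2.imwrite("pics/topL.png",cv2.resize(b[140:210,95:245],None,fx=5.3333,fy=5.3333,interpolation=cv2.INTER_CUBIC))
cv2.imwrite("pics/topR.png",cv2.resize(b[140:200,265:415],None,fx=5.3333,fy=5.3333,interpolation=cv2.INTER_CUBIC))
cv2.imwrite("pics/sideL.png",cv2.resize(a[200:320,125:255],None,fx=5,fy=5,interpolation=cv2.INTER_CUBIC))
```

```text
(no output)
```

View pics/topL.png

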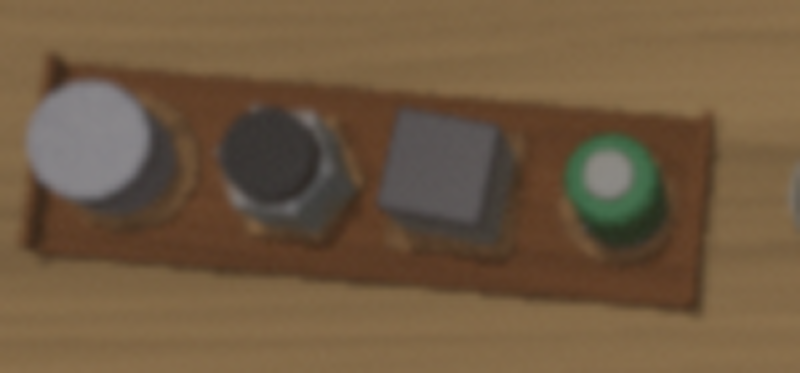

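View pics/topR.png

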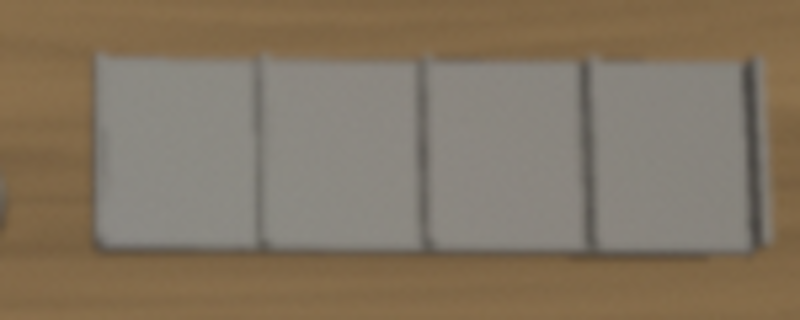

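View pics/sideL.png

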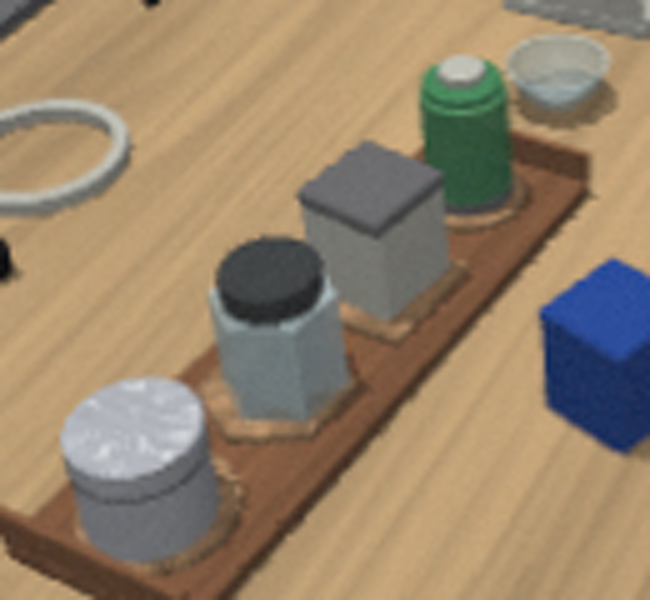

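The crop confirms tin, jar, tub and dispenser from left to right, with the blue blocks separate. Crop centres: tin lid (90,140), jar cap (270,155), tub lid corners (401,108)/(503,124)/(480,225)/(381,207), button (608,175).

```bash
cat > h.py <<'E'
import numpy as np, cv2
from bench import robot
def cam(n):
    c=robot.read_camera(n)
    c["K"]=np.array([[c["fx"],0,c["cx"]],[0,c["fy"],c["cy"]],[0,0,1.]]); return c
def ray(c,uv):
    p=cv2.undistortPoints(np.array([[uv]],float),c["K"],np.array([c["k1"],0,0,0.]))[0,0]
    R,t=c["view"][:3,:3],c["view"][:3,3]
    return -R.T@t, R.T@np.array([*p,1.])
def onz(c,uv,z):
    o,d=ray(c,uv); return o+d*(z-o[2])/d[2]
def tri(c1,u1,c2,u2):
    (o1,d1),(o2,d2)=ray(c1,u1),ray(c2,u2)
    s=np.linalg.lstsq(np.c_[d1,-d2],o2-o1,rcond=None)[0]
    a,b=o1+d1*s[0],o2+d2*s[1]; return (a+b)/2,np.linalg.norm(a-b)
def proj(c,P):
    V=c["view"]; return cv2.projectPoints(np.atleast_2d(P).astype(float),cv2.Rodrigues(V[:3,:3])[0],V[:3,3],c["K"],np.array([c["k1"],0,0,0.]))[0][:,0]
E
cat > m.py <<'E'
from h import *
t=cam("top");s=cam("side")
L=lambda x,y:(95+x*150/800-.4,140+y*70/373-.4)
Rr=lambda x,y:(265+x*150/800-.4,140+y*60/320-.4)
S=lambda x,y:(125+x/5-.4,200+y/5-.4)
pr=np.round
print("tri tin",*tri(t,L(90,140),s,S(134,430)))
print("tri jar",*tri(t,L(270,155),s,S(270,268)))
print("tri but",*tri(t,L(608,175),s,S(463,70)))
print("tri tub",*tri(t,L(441,166),s,S(371,185)))
for n,p,z in(("tin",(90,140),.06),("jar",(270,155),.076),("but",(608,175),.084),("tub",(441,166),.070)): print(n,pr(onz(t,L(*p),z),4))
c=[onz(t,L(*p),.07) for p in((401,108),(503,124),(480,225),(381,207))]
for i in range(4):
    d=c[(i+1)%4]-c[i]; print("tub edge",pr(np.linalg.norm(d),4),pr(np.degrees(np.arctan2(d[1],d[0])),1))
print("stand corners .01",[pr(onz(t,L(*p),z),4)[:2].tolist() for p,z in(((30,250),.0),((52,62),.026),((712,118),.026),((697,310),.026))])
q=[onz(t,Rr(*p),z) for p,z in(((97,58),.026),((97,248),.026),((768,242),.026),((761,58),.026))]
print("rack",pr(q,4)[:,:2].tolist())
for i in range(4):
    d=q[(i+1)%4]-q[i]; print("rack edge",pr(np.linalg.norm(d),4),pr(np.degrees(np.arctan2(d[1],d[0])),1))
print("walls", [pr(onz(t,Rr(x,y),.026),4)[:2].tolist() for x,y in((262,58),(425,58),(589,58),(265,248),(429,248),(593,250))])
print("dish",pr(onz(t,(254.5,178),.024),4))
E
python3 m.py
```

```text
tri tin [0.57726629 0.33487486 0.055535  ] 0.0006243110002843356
tri jar [0.5659233  0.25218946 0.07281669] 7.643773860213938e-05
tri but [0.55238342 0.10518208 0.08078074] 0.0013535084409578525
tri tub [0.56106048 0.17961446 0.06470523] 0.0009285610568912833
tin [0.5766 0.3336 0.06  ]
jar [0.5652 0.2514 0.076 ]
but [0.5524 0.1051 0.084 ]
tub [0.5604 0.1789 0.07  ]
tub edge 0.0451 -100.0
tub edge 0.0457 167.7
tub edge 0.0437 78.6
tub edge 0.0446 -10.5
stand corners .01 [[0.5385, 0.3784], [0.6206, 0.3627], [0.5898, 0.0633], [0.5014, 0.0708]]
rack [[0.6157, -0.0706], [0.5274, -0.0681], [0.5249, -0.3705], [0.6101, -0.3735]]
rack edge 0.0883 178.4
rack edge 0.3025 -90.5
rack edge 0.0853 -2.0
rack edge 0.303 88.9
walls [[0.6144, -0.1462], [0.613, -0.2207], [0.6116, -0.2955], [0.5261, -0.1441], [0.5248, -0.2181], [0.5226, -0.2919]]
dish [ 5.489e-01 -2.000e-04  2.400e-02]
```

```bash
cat > ov.py <<'E'
from h import *
def T(x,y,a):
    a=np.radians(a); return lambda P:(np.atleast_2d(P)@np.array([[np.cos(a),np.sin(a),0],[-np.sin(a),np.cos(a),0],[0,0,1]])+[x,y,0])
def circ(r,z,n=40):
    a=np.linspace(0,2*np.pi,n); return np.c_[r*np.cos(a),r*np.sin(a),0*a+z]
def box(hx,hy,z): return np.array([[hx,hy,z],[-hx,hy,z],[-hx,-hy,z],[hx,-hy,z],[hx,hy,z]])
def hexa(f,z):
    a=np.radians(np.arange(30,391,60)); r=f/2/np.cos(np.pi/6); return np.c_[r*np.cos(a),r*np.sin(a),0*a+z]
def overlay(poses,name,views=(("top",95,135,320,70),("side",125,150,170,170))):
    out=[]
    for n,x0,y0,w,h in views:
        c=cam(n); k=min(800/w,350/h)
        im=cv2.resize(c["color"][y0:y0+h,x0:x0+w],None,fx=k,fy=k,interpolation=cv2.INTER_CUBIC)
        for key,(x,y,a) in poses.items():
            z0=.014 if key.endswith("0") else .01
            m=key.rstrip("0"); 
            pl={"tin":[circ(.026,z0+.046)],"disp":[circ(.011,z0+.07),circ(.021,z0)],"tub":[box(.023,.023,z0+.056),box(.023,.023,z0)],"jar":[circ(.021,z0+.062),hexa(.046,z0+.048)],
             "stand":[box(.045,.152,.01)],"rack":[box(.045,.152,.01)]+[box(.045,.002,.026)+[0,d,0] for d in(-.15,-.075,0,.075,.15)]}[m]
            for P in pl:
                q=(proj(c,T(x,y,a)(P))-[x0,y0]+.5)*k
                cv2.polylines(im,[np.round(q*8).astype(int)],False,(0,255,255),1,cv2.LINE_AA,3)
        out.append(im)
    W=max(i.shape[1] for i in out)
    cv2.imwrite(name,np.vstack([cv2.copyMakeBorder(i,0,0,0,W-i.shape[1],0) for i in out]))
E
python3 - <<'E'
from ov import *
overlay({"tin0":(.5768,.334,0),"jar0":(.5655,.2516,-6),"disp0":(.5524,.105,0),"tub0":(.5605,.179,-11),"stand":(.5615,.217,-5.9),"rack":(.570,-.2212,-1.2)},"pics/ov1.png")
E
```

```text
(no output)
```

View pics/ov1.png

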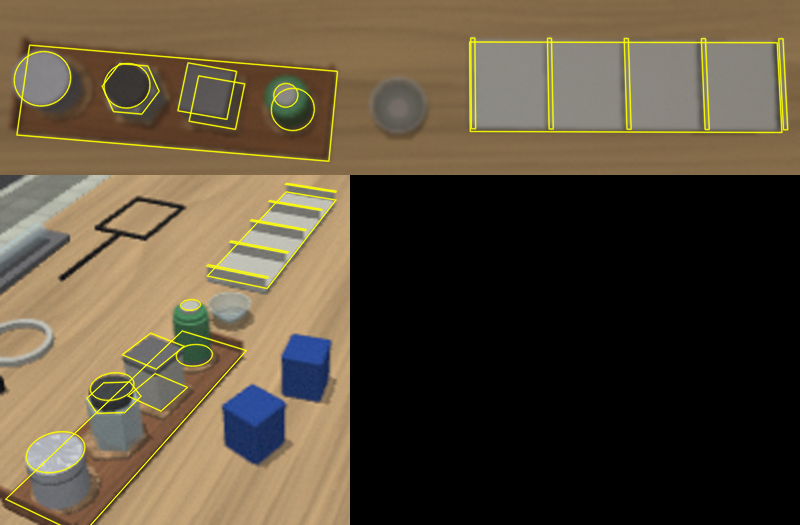

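Top overlay: the rack and all four pots fit within a pixel or two (rack outline 470–785, 40–130). In the side view the outlines sit about 1.5 px high, which is within calibration. The bay targets are now set, so I start with the dispenser.

Emit:
send_rows(
  series=[-1, 0.395, 0.709, 0, 72, -1, 0.395, 0.709, 0, 72, -1, 0.395, 0.709, 0, 72, -1, 0.395, 0.709, 0, 72, -1, 0.395, 0.709, 0, 72, -1, 0.395, 0.709, 0, 72, -1, 0.395, 0.709, 0, 72, -1, 0.395, 0.709, 0, 72],
  newtons=20,
)

```text
time: 0.97
eef_pos: [0.3196, -0.312, 0.2225]
tcp_rot: [0.416, -0.571, 0.572, -0.416]
ft_force: [1.1, -0.4, -0.4]
gripper_width: 0.087
```

Emit:
send_rows(
  series=[-1, 0.233, 0.417, -0.05, 15, -1, 0.233, 0.417, -0.05, 15, -1, 0.233, 0.417, -0.05, 15, -1, 0.233, 0.417, -0.05, 15, -1, 0.233, 0.417, -0.05, 15, -1, 0.233, 0.417, -0.05, 15, -1, 0.233, 0.417, -0.05, 15, -1, 0.233, 0.417, -0.05, 15],
)

```text
time: 1.63
eef_pos: [0.4813, -0.0221, 0.1881]
tcp_rot: [0.487, -0.512, 0.513, -0.488]
ft_force: [0.9, -0.2, 0.6]
gripper_width: 0.0875
```

Emit:
send_rows(
  series=[-1, 0.071, 0.127, -0.048, 0, -1, 0.071, 0.127, -0.048, 0, -1, 0.071, 0.127, -0.048, 0, -1, 0.071, 0.127, -0.048, 0, -1, 0.071, 0.127, -0.08, 0, -1, 0.071, 0.127, -0.11, 0, -1, 0.071, 0.127, -0.14, 0, -1, 0.071, 0.127, -0.15, 0],
)

```text
time: 2.3
eef_pos: [0.5487, 0.1051, 0.0333]
tcp_rot: [-0.49, 0.513, -0.511, 0.486]
ft_force: [-1.3, -1.7, -1.2]
gripper_width: 0.0871
```

Emit:
send_rows(
  series=[-1, 0.004, 0, -0.006, 0, -1, 0.004, 0, -0.006, 0, 1, 0.004, 0, -0.006, 0, 1, 0.004, 0, -0.006, 0, 1, 0.004, 0, -0.006, 0, 1, 0.004, 0, -0.006, 0, 1, 0.004, 0, -0.006, 0, 1, 0.004, 0, -0.006, 0],
)

```text
time: 2.97
eef_pos: [0.5531, 0.1051, 0.028]
tcp_rot: [-0.489, 0.513, -0.511, 0.486]
ft_force: [-0.1, 0.5, -0.5]
gripper_width: 0.0551
```

Emit:
send_rows(
  series=[1, 0, 0, 0, 0, 1, 0, 0, 0.01, 0, 1, 0, 0, 0.03, 0, 1, 0, 0, 0.06, 0, 1, 0, 0, 0.1, 0, 1, 0, 0, 0.12, 0, 1, 0, 0, 0.12, 0, 1, 0, 0, 0.12, 0],
)

```text
time: 3.63
eef_pos: [0.5542, 0.1052, 0.1501]
tcp_rot: [-0.488, 0.512, -0.512, 0.487]
ft_force: [-0.3, -1.0, -1.9]
gripper_width: 0.0417
```

The fingers closed more slowly than I expected, so the grip may be higher on the body. I'll check with a picture before going on.

Run:
```python
from h import *
c=cam("side"); P=[.554,.105,.15]; print(proj(c,[P,[.554,.105,.169]])); print(np.round(robot.observe()["ft_force"],2))
cv2.imwrite("pics/g1.png",cv2.resize(c["color"][60:260,130:300],None,fx=3,fy=3,interpolation=cv2.INTER_CUBIC))
```

```text
[[214.37555342 187.16983972]
 [213.81813209 179.56457733]]
[-0.55 -0.56 -1.04]
```

View pics/g1.png

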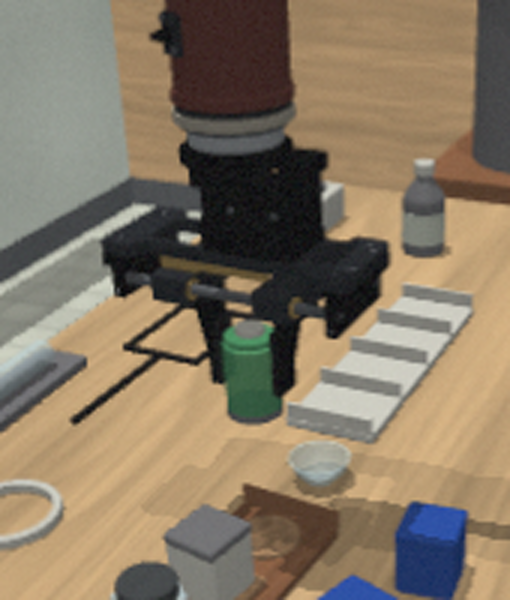

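The dispenser is held upright. Its button top is at crop (251,327), so its bottom is about 24 mm below the TCP. Now to its bay.

Emit:
send_rows(
  series=[1, 0.003, -0.03, 0, 0, 1, 0.006, -0.07, 0, 0, 1, 0.01, -0.11, 0, 0, 1, 0.014, -0.15, 0, 0, 1, 0.017, -0.19, 0, 1, 1, 0.018, -0.214, 0, 2, 1, 0.018, -0.214, 0, 2, 1, 0.018, -0.214, -0.02, 2],
)

```text
time: 4.35
eef_pos: [0.5721, -0.1111, 0.1295]
tcp_rot: [0.497, -0.504, 0.504, -0.495]
ft_force: [0.0, -0.1, -0.2]
gripper_width: 0.0412
```

Emit:
send_rows(
  series=[1, 0, 0, -0.03, 0, 1, 0, 0, -0.06, 0, 1, 0, 0, -0.07, 0, 1, 0, 0, -0.08, 0, 1, 0, 0, -0.085, 0, 1, 0, 0, -0.085, 0, 1, 0, 0, -0.085, 0, 1, 0, 0, -0.085, 0],
)

```text
time: 5.02
eef_pos: [0.5734, -0.1113, 0.0461]
tcp_rot: [0.496, -0.503, 0.505, -0.495]
ft_force: [0.1, -0.3, -1.3]
gripper_width: 0.0413
```

Emit:
send_rows(
  series=[1, -0.001, 0.002, -0.004, 0, 1, -0.001, 0.002, -0.006, 0, 1, -0.001, 0.002, -0.008, 0, 1, -0.001, 0.002, -0.009, 0, 1, -0.001, 0.002, -0.01, 0, 1, -0.001, 0.002, -0.01, 0, 1, -0.001, 0.002, -0.01, 0, 1, -0.001, 0.002, -0.01, 0],
)

```text
time: 5.68
eef_pos: [0.5724, -0.1094, 0.0361]
tcp_rot: [0.496, -0.503, 0.505, -0.495]
ft_force: [0.4, 0.3, -0.6]
gripper_width: 0.0415
```

Emit:
send_rows(
  series=[1, 0, 0, -0.001, 0, 1, 0, 0, -0.001, 0, 1, 0, 0, -0.002, 0, 1, 0, 0, -0.002, 0, 1, 0, 0, -0.003, 0, 1, 0, 0, -0.003, 0, 1, 0, 0, -0.003, 0, 1, 0, 0, -0.003, 0],
)

```text
time: 6.35
eef_pos: [0.5724, -0.1094, 0.0331]
tcp_rot: [0.496, -0.503, 0.505, -0.495]
ft_force: [0.4, -0.1, -0.8]
gripper_width: 0.0418
```

Emit:
send_rows(
  series=[1, 0, 0, -0.001, 0, 1, 0, 0, -0.001, 0, 1, 0, 0, -0.002, 0, 1, 0, 0, -0.002, 0, 1, 0, 0, -0.003, 0, 1, 0, 0, -0.003, 0, 1, 0, 0, -0.003, 0, 1, 0, 0, -0.003, 0],
)

```text
time: 7.02
eef_pos: [0.5724, -0.1094, 0.0317]
tcp_rot: [0.496, -0.503, 0.505, -0.495]
ft_force: [-6.4, 0.5, 11.1]
gripper_width: 0.0416
```

Contact at 11 N, so the dispenser is set down. I release it and move on to the tub.

Emit:
send_rows(
  series=[1, 0, 0, 0.001, 0, 0, 0, 0, 0.001, 0, -1, 0, 0, 0.001, 0, -1, 0, 0, 0.001, 0, -1, 0, 0, 0.001, 0, -1, 0, 0, 0.001, 0, -1, 0, 0, 0.001, 0, -1, 0, 0, 0.001, 0],
)

```text
time: 7.68
eef_pos: [0.5724, -0.1094, 0.0326]
tcp_rot: [0.496, -0.503, 0.505, -0.495]
ft_force: [0.2, 0.3, 0.6]
gripper_width: 0.0754
```

Emit:
send_rows(
  series=[-1, 0, 0, 0.03, 0, -1, 0, 0, 0.06, 0, -1, 0, 0, 0.09, 0, -1, 0, 0.03, 0.1, -5, -1, 0, 0.07, 0.1, -10, -1, 0, 0.11, 0.1, -10, -1, -0.005, 0.15, 0.1, -10, -1, -0.008, 0.19, 0.1, -10],
)

```text
time: 8.35
eef_pos: [0.564, 0.0822, 0.1329]
tcp_rot: [0.45, -0.545, 0.546, -0.449]
ft_force: [1.7, 0.3, -1.3]
gripper_width: 0.0868
```

Emit:
send_rows(
  series=[-1, -0.002, 0.035, 0, 0, -1, -0.003, 0.075, 0, 0, -1, -0.003, 0.097, 0, 0, -1, -0.003, 0.097, 0, 0, -1, -0.003, 0.097, -0.03, 0, -1, -0.003, 0.097, -0.06, 0, -1, -0.003, 0.097, -0.09, 0, -1, -0.003, 0.097, -0.1, 0],
)

```text
time: 9.02
eef_pos: [0.5576, 0.1779, 0.0281]
tcp_rot: [-0.453, 0.546, -0.545, 0.447]
ft_force: [-1.5, 0.0, -0.9]
gripper_width: 0.0867
```

Emit:
send_rows(
  series=[-1, 0, 0, -0.003, 0, -1, 0, 0, -0.003, 0, 1, 0, 0, -0.003, 0, 1, 0, 0, -0.003, 0, 1, 0, 0, -0.003, 0, 1, 0, 0, -0.003, 0, 1, 0, 0, -0.003, 0, 1, 0, 0, -0.003, 0],
)

```text
time: 9.68
eef_pos: [0.558, 0.178, 0.0258]
tcp_rot: [-0.452, 0.546, -0.545, 0.447]
ft_force: [-0.1, 0.8, -0.5]
gripper_width: 0.055
```

Emit:
send_rows(
  series=[1, 0, 0, 0, 0, 1, 0, 0, 0, 0, 1, 0, 0, 0, 0, 1, 0, 0, 0, 0, 1, 0, 0, 0, 0, 1, 0, 0, 0, 0, 1, 0, 0, 0, 0, 1, 0, 0, 0, 0],
)

```text
time: 10.35
eef_pos: [0.5582, 0.1781, 0.0261]
tcp_rot: [-0.452, 0.546, -0.546, 0.447]
ft_force: [-0.6, -0.1, 4.1]
gripper_width: 0.0461
```

Emit:
send_rows(
  series=[1, 0, 0, 0.01, 0, 1, 0, 0, 0.04, 0, 1, 0, 0, 0.075, 0, 1, 0, -0.01, 0.11, 0, 1, 0, -0.04, 0.12, 2, 1, 0, -0.08, 0.12, 5, 1, 0.005, -0.12, 0.12, 8, 1, 0.008, -0.16, 0.12, 10],
)

```text
time: 11.02
eef_pos: [0.566, 0.0169, 0.1468]
tcp_rot: [0.499, -0.503, 0.504, -0.494]
ft_force: [1.0, 0.7, -2.1]
gripper_width: 0.0461
```

Emit:
send_rows(
  series=[1, 0.004, -0.04, 0, 0, 1, 0.006, -0.08, 0, 0, 1, 0.006, -0.12, 0, 0, 1, 0.006, -0.16, 0, 0, 1, 0.006, -0.19, 0, 0, 1, 0.006, -0.2, 0, 0, 1, 0.006, -0.2, 0, 0, 1, 0.006, -0.2, 0, 0],
)

```text
time: 11.68
eef_pos: [0.5716, -0.1828, 0.1465]
tcp_rot: [-0.498, 0.504, -0.504, 0.494]
ft_force: [1.2, -0.0, -1.2]
gripper_width: 0.0459
```

Emit:
send_rows(
  series=[1, -0.001, -0.001, -0.03, 0, 1, -0.001, -0.001, -0.06, 0, 1, -0.001, -0.001, -0.09, 0, 1, -0.001, -0.001, -0.105, 0, 1, -0.001, -0.001, -0.115, 0, 1, -0.001, -0.001, -0.12, 0, 1, -0.001, -0.001, -0.12, 0, 1, -0.001, -0.001, -0.12, 0],
)

```text
time: 12.35
eef_pos: [0.5715, -0.1834, 0.0276]
tcp_rot: [0.498, -0.503, 0.504, -0.495]
ft_force: [-0.2, 0.4, -0.8]
gripper_width: 0.0458
```

Emit:
send_rows(
  series=[1, 0, 0, -0.001, 0, 1, 0, 0, -0.002, 0, 1, 0, 0, -0.003, 0, 1, 0, 0, -0.003, 0, 1, 0, 0, -0.004, 0, 1, 0, 0, -0.004, 0, 1, 0, 0, -0.004, 0, 1, 0, 0, -0.004, 0],
)

```text
time: 13.02
eef_pos: [0.5715, -0.1834, 0.0236]
tcp_rot: [0.498, -0.503, 0.504, -0.494]
ft_force: [0.4, 1.0, -2.0]
gripper_width: 0.0459
```

Emit:
send_rows(
  series=[1, 0, 0, -0.001, 0, 1, 0, 0, -0.001, 0, 1, 0, 0, -0.002, 0, 1, 0, 0, -0.002, 0, 1, 0, 0, -0.002, 0, 1, 0, 0, -0.002, 0, 1, 0, 0, -0.002, 0, 1, 0, 0, -0.002, 0],
)

```text
time: 13.68
eef_pos: [0.5716, -0.1835, 0.022]
tcp_rot: [0.498, -0.503, 0.504, -0.494]
ft_force: [-3.4, 1.4, 5.6]
gripper_width: 0.046
```

Contact matches the predicted height (0.022). I release the tub and go for the jar.

Emit:
send_rows(
  series=[1, 0, 0, 0.0005, 0, 0, 0, 0, 0.0005, 0, -1, 0, 0, 0.0005, 0, -1, 0, 0, 0.0005, 0, -1, 0, 0, 0.0005, 0, -1, 0, 0, 0.0005, 0, -1, 0, 0, 0.0005, 0, -1, 0, 0, 0.0005, 0],
)

```text
time: 14.35
eef_pos: [0.5716, -0.1835, 0.0225]
tcp_rot: [0.498, -0.503, 0.504, -0.494]
ft_force: [0.1, -0.2, -0.1]
gripper_width: 0.0783
```

Emit:
send_rows(
  series=[-1, 0, 0, 0.03, 0, -1, 0, 0, 0.06, 0, -1, 0, 0, 0.09, 0, -1, 0, 0.02, 0.11, -1, -1, 0, 0.06, 0.115, -2, -1, 0, 0.1, 0.115, -3, -1, -0.002, 0.14, 0.115, -4, -1, -0.003, 0.18, 0.115, -5],
)

```text
time: 15.02
eef_pos: [0.5684, -0.002, 0.1381]
tcp_rot: [0.475, -0.525, 0.526, -0.472]
ft_force: [-0.3, -0.6, 0.4]
gripper_width: 0.0865
```

Emit:
send_rows(
  series=[-1, 0, 0.04, 0, 0, -1, 0, 0.08, 0, 0, -1, 0, 0.12, 0, 0, -1, -0.002, 0.16, 0, 0, -1, -0.003, 0.2, 0, 0, -1, -0.003, 0.24, 0, 0, -1, -0.003, 0.255, 0, 0, -1, -0.003, 0.255, 0, 0],
)

```text
time: 15.68
eef_pos: [0.5648, 0.2567, 0.1381]
tcp_rot: [0.476, -0.524, 0.524, -0.473]
ft_force: [0.0, -0.2, 0.0]
gripper_width: 0.087
```

Emit:
send_rows(
  series=[-1, 0.001, -0.005, 0, 0, -1, 0.001, -0.005, -0.03, 0, -1, 0.001, -0.005, -0.06, 0, -1, 0.001, -0.005, -0.09, 0, -1, 0.001, -0.005, -0.105, 0, -1, 0.001, -0.005, -0.113, 0, -1, 0.001, -0.005, -0.113, 0, -1, 0.001, -0.005, -0.113, 0],
)

```text
time: 16.35
eef_pos: [0.5665, 0.2506, 0.0256]
tcp_rot: [0.476, -0.524, 0.525, -0.473]
ft_force: [0.8, -0.3, 0.6]
gripper_width: 0.0868
```

Emit:
send_rows(
  series=[1, 0, 0, 0, 0, 1, 0, 0, 0, 0, 1, 0, 0, 0, 0, 1, 0, 0, 0, 0, 1, 0, 0, 0, 0, 1, 0, 0, 0, 0, 1, 0, 0, 0, 0, 1, 0, 0, 0, 0],
)

```text
time: 17.02
eef_pos: [0.5663, 0.2507, 0.0257]
tcp_rot: [0.476, -0.524, 0.525, -0.473]
ft_force: [-1.4, 0.1, 1.6]
gripper_width: 0.0465
```

Emit:
send_rows(
  series=[1, 0, 0, 0, 0, 1, 0, 0, 0, 0, 1, 0, 0, 0, 0, 1, 0, 0, 0, 0, 1, 0, 0, 0, 0, 1, 0, 0, 0, 0, 1, 0, 0, 0, 0, 1, 0, 0, 0, 0],
)

```text
time: 17.68
eef_pos: [0.5663, 0.2507, 0.0257]
tcp_rot: [0.476, -0.524, 0.525, -0.473]
ft_force: [-2.0, -0.0, 0.7]
gripper_width: 0.0466
```

Emit:
send_rows(
  series=[1, 0, 0, 0.01, 0, 1, 0, 0, 0.04, 0, 1, 0, 0, 0.075, 0, 1, 0, -0.01, 0.11, 0, 1, 0, -0.04, 0.12, 1, 1, 0, -0.08, 0.12, 2, 1, 0, -0.12, 0.12, 3, 1, 0, -0.16, 0.12, 4.5],
)

```text
time: 18.35
eef_pos: [0.5662, 0.0895, 0.1468]
tcp_rot: [0.496, -0.504, 0.506, -0.494]
ft_force: [-0.3, 0.0, -1.8]
gripper_width: 0.0469
```

Emit:
send_rows(
  series=[1, 0, -0.04, 0, 0, 1, 0, -0.08, 0, 0, 1, 0, -0.12, 0, 0, 1, 0, -0.16, 0, 0, 1, 0, -0.2, 0, 0, 1, 0, -0.24, 0, 0, 1, 0, -0.27, 0, 0, 1, 0, -0.3, 0, 0],
)

```text
time: 19.02
eef_pos: [0.5658, -0.2127, 0.1474]
tcp_rot: [0.496, -0.504, 0.506, -0.494]
ft_force: [0.2, 0.7, -1.7]
gripper_width: 0.0466
```

Emit:
send_rows(
  series=[1, 0.003, -0.03, 0, 0, 1, 0.003, -0.046, 0, 0, 1, 0.003, -0.046, 0, 0, 1, 0.003, -0.046, -0.03, 0, 1, 0.003, -0.046, -0.06, 0, 1, 0.003, -0.046, -0.09, 0, 1, 0.003, -0.046, -0.11, 0, 1, 0.003, -0.046, -0.115, 0],
)

```text
time: 19.68
eef_pos: [0.5656, -0.2555, 0.0277]
tcp_rot: [-0.497, 0.507, -0.503, 0.493]
ft_force: [-0.7, 1.1, -2.5]
gripper_width: 0.0465
```

Emit:
send_rows(
  series=[1, 0, 0, -0.002, 0, 1, 0, 0, -0.003, 0, 1, 0, 0, -0.004, 0, 1, 0, 0, -0.005, 0, 1, 0, 0, -0.006, 0, 1, 0, 0, -0.006, 0, 1, 0, 0, -0.006, 0, 1, 0, 0, -0.006, 0],
)

```text
time: 20.35
eef_pos: [0.5659, -0.2557, 0.0222]
tcp_rot: [-0.497, 0.507, -0.503, 0.494]
ft_force: [-0.0, -0.1, -1.4]
gripper_width: 0.0467
```

Emit:
send_rows(
  series=[1, 0.002, -0.002, 0.001, 0, 1, 0.003, -0.003, 0.001, 0, 1, 0.003, -0.003, 0, 0, 1, 0.003, -0.003, -0.001, 0, 1, 0.003, -0.003, -0.001, 0, 1, 0.003, -0.003, -0.002, 0, 1, 0.003, -0.003, -0.002, 0, 1, 0.003, -0.003, -0.002, 0],
)

```text
time: 21.02
eef_pos: [0.5693, -0.2591, 0.0217]
tcp_rot: [-0.497, 0.506, -0.503, 0.494]
ft_force: [-3.8, 1.1, 8.7]
gripper_width: 0.0465
```

Emit:
send_rows(
  series=[1, 0, 0, 0.0005, 0, 0, 0, 0, 0.0005, 0, -1, 0, 0, 0.0005, 0, -1, 0, 0, 0.0005, 0, -1, 0, 0, 0.0005, 0, -1, 0, 0, 0.0005, 0, -1, 0, 0, 0.0005, 0, -1, 0, 0, 0.0005, 0],
)

```text
time: 21.68
eef_pos: [0.5693, -0.2591, 0.0221]
tcp_rot: [-0.497, 0.506, -0.503, 0.494]
ft_force: [0.1, -0.1, 0.3]
gripper_width: 0.0786
```

Emit:
send_rows(
  series=[-1, 0, 0, 0.03, 0, -1, 0, 0, 0.06, 0, -1, 0, 0, 0.09, 0, -1, 0, 0.02, 0.11, -1, -1, 0, 0.06, 0.115, -2, -1, 0, 0.1, 0.115, -3, -1, 0, 0.14, 0.115, -4, -1, 0, 0.18, 0.115, -5],
)

```text
time: 22.35
eef_pos: [0.5691, -0.0776, 0.1376]
tcp_rot: [-0.473, 0.528, -0.525, 0.471]
ft_force: [0.9, 0.1, -0.6]
gripper_width: 0.0869
```

Emit:
send_rows(
  series=[-1, 0, 0.04, 0, 0, -1, 0, 0.08, 0, 0, -1, 0, 0.12, 0, 0, -1, 0.002, 0.16, 0, 0, -1, 0.004, 0.2, 0, 0, -1, 0.005, 0.24, 0, 0, -1, 0.006, 0.28, 0, 0, -1, 0.007, 0.32, 0, 0],
)

```text
time: 23.02
eef_pos: [0.5759, 0.2444, 0.1378]
tcp_rot: [-0.473, 0.528, -0.525, 0.471]
ft_force: [1.2, -0.1, -0.2]
gripper_width: 0.087
```

Emit:
send_rows(
  series=[-1, 0.001, 0.04, 0, 0, -1, 0.001, 0.08, 0, 0, -1, 0.001, 0.09, 0, 0, -1, 0.001, 0.09, 0, 0, -1, 0.001, 0.09, -0.03, 0, -1, 0.001, 0.09, -0.06, 0, -1, 0.001, 0.09, -0.09, 0, -1, 0.001, 0.09, -0.11, 0],
)

```text
time: 23.68
eef_pos: [0.5755, 0.3317, 0.0246]
tcp_rot: [-0.474, 0.528, -0.525, 0.469]
ft_force: [-0.3, -0.5, -0.5]
gripper_width: 0.0871
```

Emit:
send_rows(
  series=[-1, 0, 0, -0.003, 0, -1, 0, 0, -0.004, 0, 1, 0, 0, -0.004, 0, 1, 0, 0, -0.004, 0, 1, 0, 0, -0.004, 0, 1, 0, 0, -0.004, 0, 1, 0, 0, -0.004, 0, 1, 0, 0, -0.004, 0],
)

```text
time: 24.35
eef_pos: [0.5759, 0.332, 0.0214]
tcp_rot: [-0.474, 0.528, -0.525, 0.47]
ft_force: [0.0, 0.3, 0.1]
gripper_width: 0.0554
```

Emit:
send_rows(
  series=[1, 0, 0, 0, 0, 1, 0, 0, 0, 0, 1, 0, 0, 0, 0, 1, 0, 0, 0, 0, 1, 0, 0, 0, 0, 1, 0, 0, 0, 0, 1, 0, 0, 0, 0, 1, 0, 0, 0, 0],
)

```text
time: 25.02
eef_pos: [0.5758, 0.3321, 0.0213]
tcp_rot: [-0.474, 0.528, -0.525, 0.47]
ft_force: [-1.1, 0.2, 0.0]
gripper_width: 0.0515
```

Emit:
send_rows(
  series=[1, 0, 0, 0.01, 0, 1, 0, 0, 0.04, 0, 1, 0, 0, 0.075, 0, 1, 0, -0.01, 0.11, 0, 1, 0, -0.04, 0.12, 1, 1, 0, -0.08, 0.12, 2, 1, 0, -0.12, 0.12, 3, 1, 0, -0.16, 0.12, 4.5],
)

```text
time: 25.68
eef_pos: [0.5759, 0.1708, 0.1427]
tcp_rot: [-0.495, 0.508, -0.506, 0.491]
ft_force: [0.1, -0.9, -3.5]
gripper_width: 0.0513
```

Emit:
send_rows(
  series=[1, 0, -0.04, 0, 0, 1, 0, -0.08, 0, 0, 1, 0, -0.12, 0, 0, 1, 0, -0.16, 0, 0, 1, 0, -0.2, 0, 0, 1, 0, -0.24, 0, 0, 1, 0, -0.28, 0, 0, 1, 0, -0.32, 0, 0],
)

```text
time: 26.35
eef_pos: [0.5756, -0.1513, 0.1435]
tcp_rot: [-0.494, 0.508, -0.507, 0.491]
ft_force: [1.4, -0.1, -0.8]
gripper_width: 0.0512
```

Emit:
send_rows(
  series=[1, -0.002, -0.04, 0, 0, 1, -0.004, -0.08, 0, 0, 1, -0.006, -0.12, 0, 0, 1, -0.008, -0.16, 0, 0, 1, -0.008, -0.18, 0, 0, 1, -0.008, -0.184, 0, 0, 1, -0.008, -0.184, 0, 0, 1, -0.008, -0.184, -0.02, 0],
)

```text
time: 27.02
eef_pos: [0.57, -0.3367, 0.1283]
tcp_rot: [0.494, -0.505, 0.509, -0.491]
ft_force: [1.6, -0.7, -0.3]
gripper_width: 0.0515
```

Emit:
send_rows(
  series=[1, 0, 0, -0.03, 0, 1, 0, 0, -0.06, 0, 1, 0, 0, -0.08, 0, 1, 0, 0, -0.09, 0, 1, 0, 0, -0.095, 0, 1, 0, 0, -0.1, 0, 1, 0, 0, -0.1, 0, 1, 0, 0, -0.1, 0],
)

```text
time: 27.68
eef_pos: [0.571, -0.337, 0.0298]
tcp_rot: [0.494, -0.504, 0.51, -0.492]
ft_force: [-0.6, -0.2, -1.5]
gripper_width: 0.0515
```

Corrections before touchdown: x −3 mm, y +1 mm, then z down to about 0.018.

Emit:
send_rows(
  series=[1, -0.003, 0.001, -0.003, 0, 1, -0.003, 0.001, -0.006, 0, 1, -0.003, 0.001, -0.008, 0, 1, -0.003, 0.001, -0.009, 0, 1, -0.003, 0.001, -0.01, 0, 1, -0.003, 0.001, -0.011, 0, 1, -0.003, 0.001, -0.011, 0, 1, -0.003, 0.001, -0.011, 0],
)

```text
time: 28.35
eef_pos: [0.568, -0.336, 0.0187]
tcp_rot: [0.494, -0.504, 0.51, -0.492]
ft_force: [-0.8, 0.3, -1.9]
gripper_width: 0.0517
```

Emit:
send_rows(
  series=[1, 0, 0, -0.001, 0, 1, 0, 0, -0.001, 0, 1, 0, 0, -0.002, 0, 1, 0, 0, -0.002, 0, 1, 0, 0, -0.002, 0, 1, 0, 0, -0.002, 0, 1, 0, 0, -0.002, 0, 1, 0, 0, -0.002, 0],
)

```text
time: 29.02
eef_pos: [0.5681, -0.3362, 0.0175]
tcp_rot: [0.494, -0.504, 0.51, -0.492]
ft_force: [-2.3, 2.2, 5.6]
gripper_width: 0.0512
```

Contact. I release the tin, rise, and move clear for a last look.

Emit:
send_rows(
  series=[1, 0, 0, 0.0005, 0, 0, 0, 0, 0.0005, 0, -1, 0, 0, 0.0005, 0, -1, 0, 0, 0.0005, 0, -1, 0, 0, 0.0005, 0, -1, 0, 0, 0.0005, 0, -1, 0, 0, 0.0005, 0, -1, 0, 0, 0.0005, 0],
)

```text
time: 29.68
eef_pos: [0.5682, -0.3362, 0.018]
tcp_rot: [0.494, -0.504, 0.51, -0.492]
ft_force: [0.8, -0.1, 0.1]
gripper_width: 0.0824
```

Emit:
send_rows(
  series=[-1, 0, 0, 0.02, 0, -1, 0, 0, 0.05, 0, -1, 0, 0, 0.09, 0, -1, 0, 0, 0.13, 0, -1, 0, 0, 0.17, 0, -1, -0.03, -0.02, 0.2, 0, -1, -0.06, -0.04, 0.22, 0, -1, -0.09, -0.06, 0.23, 0],
)

```text
time: 30.35
eef_pos: [0.4792, -0.3967, 0.2521]
tcp_rot: [0.494, -0.502, 0.512, -0.492]
ft_force: [0.0, -1.3, 0.9]
gripper_width: 0.087
```

Emit:
send_rows(
  series=[-1, -0.2, -0.2, 0, 0, -1, -0.2, -0.2, 0, 0, -1, -0.2, -0.2, 0, 0, -1, -0.2, -0.2, 0, 0, -1, -0.2, -0.2, 0, 0, -1, -0.2, -0.2, 0, 0, -1, -0.2, -0.2, 0, 0, -1, -0.2, -0.2, 0, 0],
)

```text
time: 31.02
eef_pos: [0.2737, -0.6009, 0.2519]
tcp_rot: [0.494, -0.503, 0.513, -0.49]
ft_force: [0.6, 0.8, 0.2]
gripper_width: 0.0873
```

Run:
```python
from ov import *
overlay({"tin":(.5676,-.3337,0),"jar":(.5692,-.2587,-1),"disp":(.5724,-.1087,0),"tub":(.5708,-.1837,-1),"rack":(.570,-.2212,-1.2)},"pics/ov2.png",(("top",240,135,180,70),("side",205,135,110,110)))
```

View pics/ov2.png

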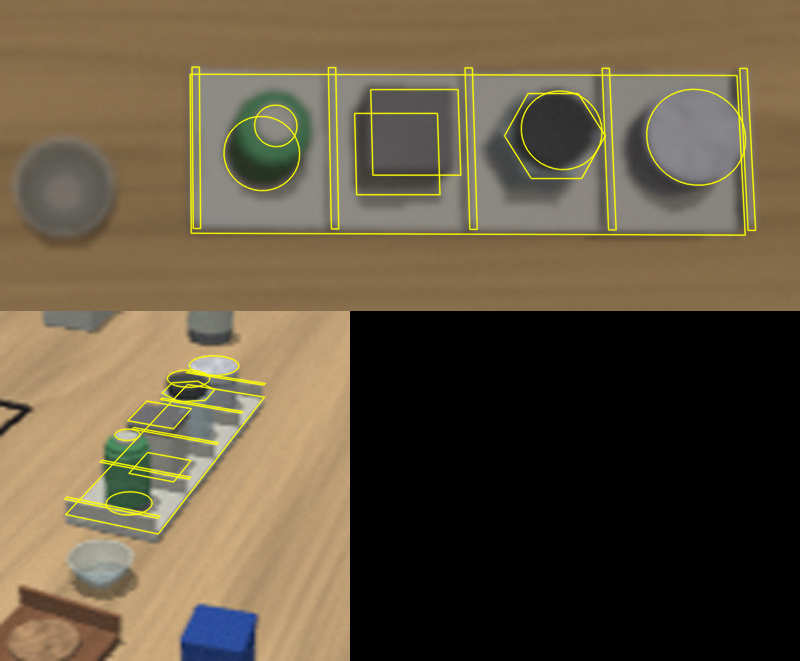

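The final overlay shows all four pots upright in their bays: button (275,124), tub lid (416,132), jar cap (562,130) and tin lid (696,137). All of them sit on the predicted outlines. The dish is still at its old place, full-image pixel (254.6,177).

```bash
python3 -c "
from bench import robot
print(robot.job_done())"
```

```text
the job is handed in; nothing more can be done
None
```

All four pots are on the white rack in reverse order. Seen from the robot, left to right, the bays now hold the dispenser, tub, jar and tin. The stand had tin, jar, tub and dispenser. The job took 31 s of the 125 s allowed.

- **Placing:** each pot was lowered slowly until the wrist felt contact (about 6–11 N), then released.
- **Final check:** the last top and side pictures show every pot upright and on its predicted outline in the middle of its bay, within about 2 mm. The glass dish is at its starting pixel, and the arm is parked clear with the gripper open.
- **Dispenser grip:** I began lifting before the fingers had fully closed, so it was gripped about 10 mm higher than planned. A picture showed it upright, and I adjusted its set-down height to match.
- **Side-camera offset:** the predicted outlines sat about 1.5 px too high in the side view. I put this down to calibration, because the top view and the contact heights agreed.

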